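# Lock up a printing block behind its spacer

## Robot

A 7-joint arm with a two-finger parallel gripper is mounted at the origin on a cart in front of the work surface, level with it; the furniture and walls round the work are solid. World frame = base frame: x ahead of the robot, y to its left, z up, the work surface at z = 0. Lengths are in mm, angles in degrees, forces in N, time in s.
With the tool pointing down it reaches from about 350 to 900 mm from the base axis. Payload 7.2 kg.
Tool frame: the origin (TCP) lies at the very end of the fingers, on their centre line; the grasp point (between the pads) lies bot.grip_depth behind it (bot.grip_depth is the distance from the TCP to the grasp point, in mm); x points along the fingers, z is the direction in which the jaws open and shut, and the axes are right-handed (so a half turn about x gives the same grasp; the last joint's range is limited). The gripper opens to 85 mm and grips with 20 to 120 N. Pads are 22 mm wide; open, the fingers measure 114 mm over their backs; the gripper's body (76 mm by 85 mm) begins 54 mm behind the grasp point. The pads swing forward as they close: fully open they stand 13 mm farther back than shut.
Start: joints at [-71.287, 23.554, -0.728, 91.456, 0.321, 64.991, -4.71], TCP at [240.399, 576.92, 231.297] pointing down, gripper open.
Joint ranges: [-169.25, 169.25], [-16.82, 113.86], [-84.01, 82.57], [7.8, 145.47], [-59.2, 239.2], [7.22, 106.19], [-163.78, 163.78]. Speed limits (degrees/s): [136.94, 136.94, 172.46, 172.46, 180, 180, 180].

## Interface

Orientations are given as a 3x3 rotation matrix whose columns are the frame's x, y, z axes.
In Python, from cell import sensors, vision, ticket, finder, bot gives the robot as it stands.
- The arm moves only by the tool arm_command, never from a script. Its argument "motion" is text: rows parted by semicolons, each of 5 numbers parted by spaces: the shift along the tool's x, y, z in mm, then the turn about the tool's x in degrees, then the gripper command: -1 is fully open, 1 is shut, values between are in proportion. A call has 1 to 10 rows; each row shifts and turns the commanded pose from where the row before left it, along the tool's axes as they then stand; what a row does not reach is not made up. A row lasts 1/10 s, in which the tool goes at most 50 mm and 8.59 degrees, less where a joint would pass 70% of its speed; a pose out of reach is approached as far as the arm can. A call is refused whole if a number of a shift passes 50 or a number of a turn 8.59, either way. A call with a gripper value outside its range is refused whole. The fingers move at their own pace and stop on an object; the grip force is fixed at half the most. Time passes only in rows, so rows that do not move let the fingers close. It gives the time, the measured TCP pose, the force and the opening at its end, in the units of the state.
- sensors.observe(): the state, without advancing time (a new reading comes with each control period).
- vision.camera(name): name is "scene" or "top" or "wrist"; returns a dict with "frame" (400x640x3 uint8, red, green, blue), "mtx" (3x3 intrinsics, pixels), "k1" (the pictures are not rectified: a ray, as slopes to the right and down, at radius r is drawn at 1 + k1 r^2 times it, then the intrinsics apply), "rvec" (rotation vector, rad) and "tvec" (3), from world to camera coordinates, as OpenCV has them. Camera axes: x right, y down, z forward; pixel columns grow to the right and rows downward; lengths in mm; the calibration is good to about 2 mm. A picture is of the moment at which its call begins. There is no depth.
- ticket.sign_off(): hands the job in, once; it reports no verdict.
Trained networks look in the newest picture that a camera, given by its name, has taken for a name from the list of things; names that differ only in an ending like _2 or _b are one class to them, and where a whole thing is asked for, a point or a joint stands for the part that bears it (a point fixed in the world has none). Each returns a list of dicts, best first, with "score" (0 to 1); they miss things now and then, are a little off and sometimes report something else, mostly with a low value. They report only what shows in the picture. A call takes as long as a camera call. They do not tell look-alikes from the thing itself.
- finder.regions_of(camera, query): "pixels" (400x640 bool, what is visible of it) and "pixel" ([row, column] in pixels, amid what is visible of it).
- finder.tip_of(camera, query): "pixel" ([row, column] in pixels: a listed point, or the origin of a listed thing).
The state is a dict: "time": time; "joint_pos": joint angles; "dq": joint speeds; "effort": joint torques, N m; "position": TCP position; "tcp_rot": TCP orientation; "wrist_force": force on the tool from outside, world axes, zero at the start; "wrist_torque": the same for the moment, N m; "opening": finger opening in mm.
Only numpy, scipy, OpenCV 4.12 (cv2) and the standard library are available. Lean on these libraries where they do the work, as an engineer would, in place of code of your own. Each camera call takes 0.05 s, during which the arm holds its last target. There are 200 camera calls.

## Task

Lock up the printing block in the metal bed: first set the low wooden spacer in the open part of the bed and push it under the hold-down bar, back against the closed end. Only then, with the gate still tipped open, set the taller printing block flat in the bed in front of the spacer, printing face up, and finally push the gate up until it stands fully upright and shuts the bed. Leave the other things on the table where they are.

Things in the scene. Friction and masses are not known exactly. Their poses are not given: they have to be found in the camera images.
- lockup_bed: aluminium bed fixed to the table, 112 x 76 mm; origin under its centre at table height, x points from gate to closed end, z up. Floor 6 mm above the table. Channel 55 mm wide (y), from the gate's inner face at x = -47 mm to the closed end at x = +47 mm, open above from x = -47 to +22 mm; side rails 5 mm thick with rounded tops, 5 mm above the floor (11 mm above the table).
- bar_top (a point): middle of the top of the steel hold-down bar, 41 mm above the table; the bar crosses the channel over bed x = +22 to +47 mm, underside 29 mm above the floor, on side posts reaching y = +-38 mm. The spacer fits under it, the block does not.
- spacer_home (a point): bed floor point (bed x = +32, y = 0, z = 6 mm) where the spacer's origin lies when it is fully home against the closed end
- block_home (a point): bed floor point (bed x = -13, y = 0, z = 6 mm) where the block's origin lies when it touches the home spacer; 4 mm of play then remain between block and upright gate
- gate (a joint): steel gate across the mouth of the bed, 60 mm wide, 42 mm high, 6 mm thick, hinged on its lower edge across the bed at x = -47 mm, 6 mm above the table. 0 = upright (shut, at its stop), positive (rad, up to 0.6) = tipped outward, towards bed -x; starts tipped 0.3 to 0.55. It stays where it is left by friction; 1 to 5 N on its outer side moves it.
- gate_top (a point): middle of the gate's upper edge, inner face (42 mm from the hinge)
- spacer: low pale wooden spacer, loose, 30 mm (x) x 50 mm (y) x 26 mm high, about 50 g; origin at the centre of its underside, z up. It goes in with its 50 mm side across the channel, either way round.
- print_block: taller wooden printing block with a grey face with a dark carved design on top, loose, 60 mm (x) x 50 mm (y) x 42 mm high, about 120 g; origin at the centre of its underside, z up. It goes in with its 50 mm side across the channel, either way round.
- ink_tin: bystander: round ink tin, 70 mm across, 40 mm high; origin under its centre
- eraser: bystander: eraser in a sleeve, 21 x 45 x 13 mm; origin under its centre
- tape: bystander: roll of tape lying flat, 96 mm across, 25 mm high; origin under its centre
- tube: bystander: paint tube, 118 x 32 x 24 mm; origin under its centre
- cork: bystander: cork sanding block, 42 x 72 x 30 mm; origin under its centre
There are look-alikes about, which are no part of the job. What is shaped like the spacer but turquoise is not meant.

How it is judged:
By the outcome, as a careful person would: the job done as asked, in the order asked, and still so for the second after the job is handed in, with the robot touching nothing.
It also fails if it takes over 67 s, if anything falls off the work surface, if the arm or the gripper's body presses on something with over 40 N, if the wrist force passes 120 N, or if a joint passes its speed limit or range.

## Working session

There is one attempt and no reset: what is moved stays moved. The work goes in short steps, Python scripts to look and compute and a tool call to move; the robot and the scene stay as the last step left them, time stands still between calls to the robot, and variables do not carry over. Pictures are saved under pics/ and viewed, about 8 in all and at most 12, crops included, and the job is handed in when it is done.

Besides the shell and the picture viewer there is one more tool, called after ">>>" by a JSON object that holds its "api" and its "payload", one argument or row to a line. arm_command: Moves the arm, as the interface text tells. Its arguments: {"type":"object","properties":{"motion":{"type":"string"}},"required":["motion"]}

```bash
ls; mkdir -p pics; cat > h.py <<'E'
import numpy as np, cv2
from cell import sensors, vision, ticket, finder, bot
def cam(n):
    c=vision.camera(n); c['R']=cv2.Rodrigues(np.array(c['rvec'],float))[0]; c['t']=np.array(c['tvec'],float).ravel(); c['K']=np.array(c['mtx'],float); return c
def ray(c,px):  # px=[row,col]
    K=c['K']; u=np.array([(px[1]-K[0,2])/K[0,0],(px[0]-K[1,2])/K[1,1]]); s=u.copy()
    for _ in range(20): s=u/(1+c['k1']*(s@s))
    return -c['R'].T@c['t'], c['R'].T@np.array([s[0],s[1],1])
def atz(c,px,z):
    o,d=ray(c,px); return o+d*(z-o[2])/d[2]
def proj(c,P):
    P=np.atleast_2d(P)@c['R'].T+c['t']; s=P[:,:2]/P[:,2:]; s=s*(1+c['k1']*(s**2).sum(1,keepdims=True))
    return np.c_[s[:,1]*c['K'][1,1]+c['K'][1,2], s[:,0]*c['K'][0,0]+c['K'][0,2]]
def save(c,n): cv2.imwrite('pics/'+n+'.png',c['frame'][:,:,::-1])
E
python3 - <<'E'
from h import *
np.set_printoptions(precision=1,suppress=True)
s=sensors.observe(); print({k:s[k] for k in('time','position','tcp_rot','opening')},bot.grip_depth)
im=[]
for n in('top','scene'):
    c=cam(n); im.append(c['frame']); print(n,-c['R'].T@c['t'])
    for q in('lockup_bed','spacer','print_block','gate','ink_tin','eraser','tape','tube','cork'):
        for r in finder.regions_of(n,q)[:3]:
            m=r['pixels']; print(q,round(r['score'],2),np.array(r['pixel']),atz(c,r['pixel'],20)[:2],m.sum(),c['frame'][m].mean(0))
    for q in('lockup_bed','bar_top','spacer_home','block_home','gate_top','spacer','print_block'):
        z={'bar_top':41,'spacer_home':6,'block_home':6,'gate_top':44}.get(q,0)
        for r in finder.tip_of(n,q)[:2]: print(' tip',q,round(r['score'],2),np.array(r['pixel']),atz(c,r['pixel'],z)[:2])
cv2.imwrite('pics/a.png',cv2.cvtColor(im[0],4)); cv2.imwrite('pics/b.png',cv2.cvtColor(im[1],4))
E
```

```text
pics
{'time': 0.0, 'position': array([240.2, 576.4, 230.4]), 'tcp_rot': array([[-0. , -0.9,  0.4],
       [-0. ,  0.4,  0.9],
       [-1. , -0. , -0. ]]), 'opening': 85.42628357671097} 18.700000000000003
top [ 506.6   11.3 1033.2]
lockup_bed 0.61 [224.  318.2] [553.4  36. ] 1721 [186.5 182.  163.4]
lockup_bed 0.46 [184.1 369.8] [645.5 -88.8] 549 [208.1 150.7 140.8]
spacer 0.88 [225.4 444.9] [ 542.7 -264.5] 322 [ 56.1 149.8 134. ]
spacer 0.71 [297.6 322.4] [381.5  29.9] 281 [ 61.  162.6 147.5]
spacer 0.59 [253.1 401.8] [ 480.2 -159.1] 282 [189.8 145.2  93.4]
print_block 0.73 [243.9 217.5] [511.5 275.4] 672 [110.6  98.8  90.1]
gate 0.71 [246.5 320.3] [500.4  32.2] 261 [133.1 118.8 100.7]
ink_tin 0.96 [293.4 242.1] [394.6 217.8] 778 [177.  114.5 108. ]
eraser 0.56 [276.4 366.7] [428.1 -74.8] 169 [157.  147.6 149.6]
tape 0.95 [131.9 263.9] [779.1 162.9] 548 [178.8 147.   97.8]
tube 0.69 [183.3 371. ] [647.4 -91.8] 578 [208.  151.7 140.7]
cork 0.9 [183.5 434.8] [ 643.6 -245. ] 573 [155.1  99.4  51.7]
 tip lockup_bed 0.6 [219.7 317.9] [564.7  37. ]
 tip lockup_bed 0.16 [252.4 322.8] [486.1
[... 1111 characters left out ...]
43.6 136.5 123.6]
tape 0.59 [212.  403.3] [ 488.  -163.1] 375 [134.8 100.2  61.7]
tape 0.55 [195.6 238.5] [737.8 138.3] 771 [134.4 108.3  69.6]
tube 0.77 [186.7 340.4] [632.4 -85.4] 406 [174.4 121.3 109.1]
cork 0.63 [168.4 390.9] [ 618.6 -229.7] 522 [119.6  78.9  41.3]
 tip lockup_bed 0.67 [232.  309.5] [565.6  41. ]
 tip bar_top 0.6 [214.7 300.3] [590.   48.6]
 tip spacer_home 0.68 [225.6 300.9] [587.7  50.6]
 tip block_home 0.93 [236.2 316.4] [543.1  35.9]
 tip block_home 0.24 [194.8 235.4] [757.9 140.8]
 tip gate_top 0.68 [240.1 331.2] [492.9  28.5]
 tip spacer 0.87 [290.1 359.1] [386.3  29.5]
 tip spacer 0.78 [183.1 416.6] [ 556.9 -265.8]
 tip print_block 0.93 [296.2 218.7] [521.9 275. ]
```

View pics/a.png

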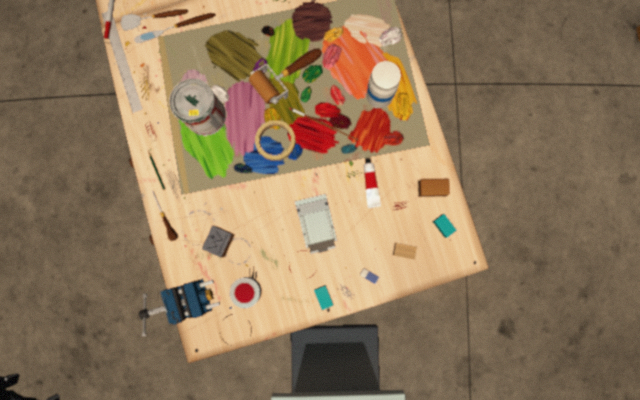

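View pics/b.png

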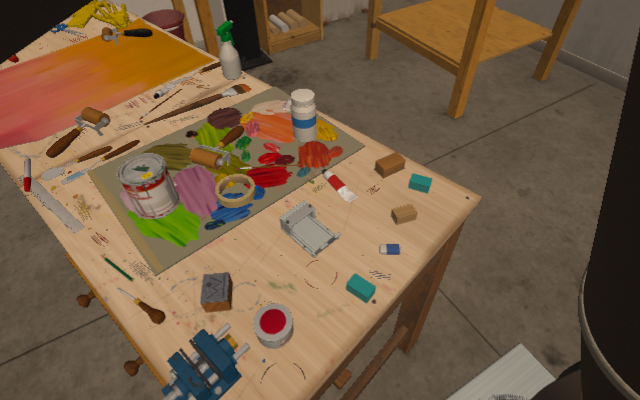

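```bash
cat >> h.py <<'E'
from scipy.optimize import minimize
from itertools import product
def box(p,d,z0):
    L,W,H=d; a=np.radians(p[2]); R=np.array([[np.cos(a),-np.sin(a)],[np.sin(a),np.cos(a)]])
    return np.array([[*(R@[sx*L/2,sy*W/2]+p[:2]),z0+h*H] for sx,sy,h in product((-1,1),(-1,1),(0,1))])
def fit(views,d,p0,z0=0,shift=True):
    """views: (cam,mask); best box pose x,y,yaw by silhouette overlap"""
    S=4
    def cost(p):
        t=0
        for c,m in views:
            q=proj(c,box(p,d,z0))[:,::-1]; b=np.zeros(m.shape,np.uint8)
            cv2.fillConvexPoly(b,cv2.convexHull(np.round(q*16).astype(np.int32)),1,shift=4)
            b=cv2.GaussianBlur(b.astype(np.float32),(5,5),1); mm=cv2.GaussianBlur(m.astype(np.float32),(5,5),1)
            t+=np.abs(b-mm).sum()/m.sum()
        return t
    best=None
    for y in range(0,180,20):
        r=minimize(cost,[*p0,y],method='Nelder-Mead',options=dict(initial_simplex=[[*p0,y],[p0[0]+8,p0[1],y],[p0[0],p0[1]+8,y],[*p0,y+12]]))
        if best is None or r.fun<best.fun: best=r
    return best.x,best.fun/len(views)
def goto(x,y,z,jaw):
    """tool-frame shift and turn to reach TCP xyz, jaw axis (world deg, mod 180)"""
    s=sensors.observe(); R=np.array(s['tcp_rot']); d=R.T@(np.array([x,y,z])-s['position'])
    now=np.degrees(np.arctan2(R[1,2],R[0,2])); t=-((jaw-now+90)%180-90)
    print('shift',np.round(d,1),'then turn',round(t,1),'j7',s['joint_pos'][6])
E
python3 - <<'E'
from h import *
np.set_printoptions(precision=1,suppress=True)
V={'spacer':[], 'print_block':[]}; g={'spacer':(482,-160),'print_block':(512,274)}
for n in('top','scene'):
    c=cam(n)
    for q in V:
        r=min(finder.regions_of(n,q),key=lambda r:np.hypot(*(atz(c,r['pixel'],18)[:2]-g[q])))
        V[q].append((c,r['pixels']))
for q,d in(('spacer',(30,50,26)),('print_block',(60,50,42))):
    print(q,fit(V[q],d,g[q]),[fit([v],d,g[q]) for v in V[q]])
goto(482,-160,200,90)
E
```

```text
spacer (array([ 487. , -165. ,  -11.6]), np.float64(0.20427744540701898)) [(array([ 485.1, -164.3,  160.3]), np.float64(0.2461538314819336)), (array([ 489.1, -164. ,   -6.8]), np.float64(0.12081507010053294))]
print_block (array([518.6, 274.6, -22.9]), np.float64(0.12438002318249586)) [(array([518.3, 273.4, 153.2]), np.float64(0.12974683544303797)), (array([520.3, 275.5, 161.8]), np.float64(0.0992540682387727))]
shift [  31.3 -506.4 -587.3] then turn -22.6 j7 -4.707740943256854
```

>>> {"api": "arm_command", "payload": {
  "motion": "0 -25 -29 0 -1;0 -25 -29 0 -1;0 -25 -29 0 -1;0 -25 -29 0 -1;0 -25 -29 0 -1;0 -25 -29 0 -1;0 -25 -29 0 -1;0 -25 -29 0 -1;0 -25 -29 0 -1;0 -25 -29 0 -1"
}}

```text
time: 3.0
position: [360.0, 211.6, 231.6]
tcp_rot: [[0.001, -0.923, 0.385], [0.001, 0.385, 0.923], [-1.0, -0.0, 0.001]]
wrist_force: [0.9, 0.5, 0.4]
opening: 85.3
```

>>> {"api": "arm_command", "payload": {
  "motion": "0 -25 -29 0 -1;0 -25 -29 0 -1;0 -25 -29 0 -1;0 -25 -29 0 -1;0 -25 -29 0 -1;0 -25 -29 0 -1;0 -25 -29 0 -1;0 -25 -29 0 -1;0 -25 -29 0 -1;0 -20 -25 0 -1"
}}

```text
time: 4.0
position: [476.3, -147.2, 231.6]
tcp_rot: [[0.001, -0.923, 0.385], [-0.0, 0.385, 0.923], [-1.0, -0.001, 0.0]]
wrist_force: [0.0, 0.1, 0.7]
opening: 85.3
```

```bash
cat > look.py <<'E'
import sys
from h import *
np.set_printoptions(precision=1,suppress=True)
# look.py name query gx gy z0
name,q,gx,gy,z0=sys.argv[1],sys.argv[2],*map(float,sys.argv[3:6])
s=sensors.observe(); print(s['time'],s['position'],s['opening'],s['tcp_rot'][:,2])
c=cam('wrist'); save(c,name); print('cam',-c['R'].T@c['t'])
for r in finder.regions_of('wrist',q): 
    m=r['pixels']; print(q,round(r['score'],2),r['pixel'],atz(c,r['pixel'],z0+20)[:2],m.sum())
r=min(finder.regions_of('wrist',q),key=lambda r:np.hypot(*(atz(c,r['pixel'],z0+20)[:2]-[gx,gy])))
d=dict(spacer=(30,50,26),print_block=(60,50,42))[q]
p,f=fit([(c,r['pixels'])],d,(gx,gy),z0); print('fit',p,f)
E
python3 look.py w1 spacer 487 -165 0; python3 -c "
from h import *
goto(487,-165,200,78)"
```

```text
4.0 [ 476.3 -147.2  231.6] 85.27225323689699 [0.4 0.9 0. ]
cam [ 409.3 -118.   374. ]
spacer 0.82 [31.3, 442.8] [385.   28.9] 2069
spacer 0.81 [189.1, 309.5] [ 487.1 -165.9] 1230
spacer 0.81 [254.5, 258.5] [ 541.3 -260.4] 1169
fit [ 487.8 -164.1  168.8] 0.043089430894308944
shift [ 31.3 -17.2 -12. ] then turn -10.8 j7 86.68260971505661
```

View pics/w1.png

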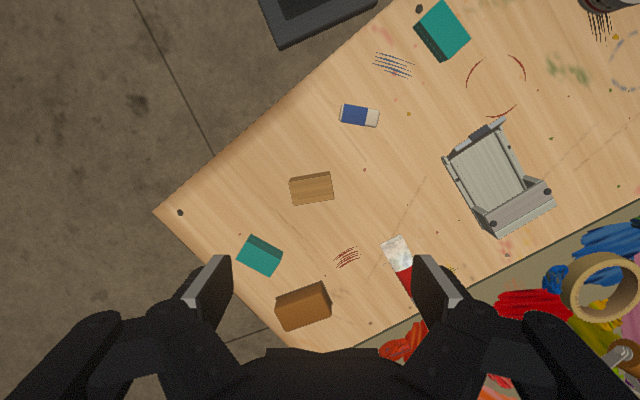

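>>> {"api": "arm_command", "payload": {
  "motion": "0 -17.3 -11 -6 -1;30 0 0 -5.6 -1;40 0 0 0 -1;40 0 0 0 -1;40 0 0 0 -1;30 0 0 0 -1;20 0 0 0 -1;15 0 0 0 -1;8.6 0 0 0 -1;0 0 0 0 -1"
}}

```text
time: 5.15
position: [487.0, -160.8, 6.9]
tcp_rot: [[-0.002, -0.982, 0.19], [0.001, 0.19, 0.982], [-1.0, 0.002, 0.001]]
wrist_force: [-0.5, -0.4, 0.4]
opening: 85.4
```

>>> {"api": "arm_command", "payload": {
  "motion": "0 0 0 0 1;0 0 0 0 1;0 0 0 0 1;0 0 0 0 1;0 0 0 0 1;0 0 0 0 1;0 0 0 0 1;0 0 0 0 1"
}}

```text
time: 5.95
position: [488.3, -162.0, 8.9]
tcp_rot: [[0.002, -0.982, 0.191], [0.0, 0.191, 0.982], [-1.0, -0.002, 0.001]]
wrist_force: [-1.7, 0.6, 6.7]
opening: 48.4
```

>>> {"api": "arm_command", "payload": {
  "motion": "-30 0 0 0 1;-40 0 0 0 1;-45 0 0 0 1;-45 0 0 -5 1;-40 -15 20 -5 1;0 -13 45 -5 1;0 -13 45 -5 1;0 -13 45 -2 1;0 -11 44 0 1;0 0 0 0 1"
}}

```text
time: 6.95
position: [536.3, 46.4, 207.9]
tcp_rot: [[0.0, -0.98, -0.2], [0.003, -0.2, 0.98], [-1.0, -0.001, 0.003]]
wrist_force: [-0.5, -0.2, -0.3]
opening: 48.7
```

```bash
cat > bed.py <<'E'
import sys
from h import *
np.set_printoptions(precision=1,suppress=True)
PT=dict(bar_top=(34.5,0,41),spacer_home=(32,0,6),block_home=(-13,0,6),lockup_bed=(0,0,0))
c=cam('wrist'); save(c,sys.argv[1]); s=sensors.observe(); print(s['time'],s['position'],s['opening'],s['wrist_force'])
for q in (*PT,'gate_top'):
    z=PT.get(q,(0,0,46))[2]
    for r in finder.tip_of('wrist',q)[:2]: print(q,round(r['score'],2),r['pixel'],atz(c,r['pixel'],z))
r=finder.regions_of('wrist','lockup_bed')[0]; print('bed',r['score'],r['pixel'])
E
python3 bed.py w2
```

```text
7.0 [536.3  42.5 207.9] 48.40672721348003 [ 0.1 -0.9  0.1]
bar_top 0.63 [219.6, 313.7] [577.3  47.6  41. ]
bar_top 0.55 [237.7, 316.0] [597.6  54.1  41. ]
spacer_home 0.86 [216.5, 314.2] [586.   49.1   6. ]
block_home 0.92 [182.4, 310.7] [545.7  37.    6. ]
lockup_bed 0.82 [196.1, 314.0] [562.8  44.2   0. ]
lockup_bed 0.44 [243.7, 194.5] [653.3 -90.5   0. ]
gate_top 0.82 [144.0, 311.4] [498.1  29.8  46. ]
gate_top 0.42 [183.5, 309.1] [537.8  35.1  46. ]
bed 0.77 [179.7, 313.4]
```

View pics/w2.png

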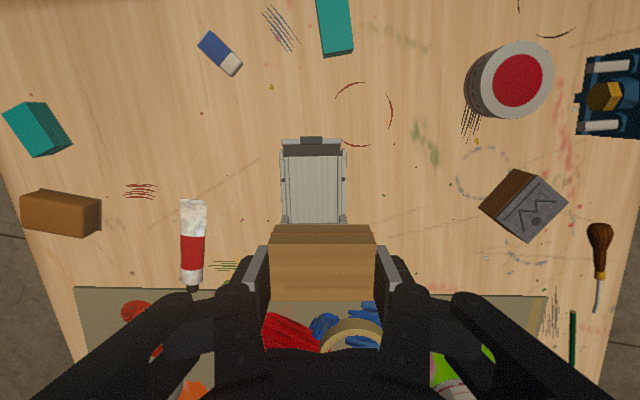

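```bash
cat > ov.py <<'E'
import sys
from h import *
# ov.py img out x y yaw r0 r1 c0 c1 scale : overlay bed model on the newest wrist view
img,out=sys.argv[1:3]; x,y,w,r0,r1,c0,c1,S=map(float,sys.argv[3:])
c=cam('wrist'); f=cv2.imread('pics/'+img+'.png')[int(r0):int(r1),int(c0):int(c1)]
f=cv2.resize(f,None,fx=S,fy=S,interpolation=cv2.INTER_CUBIC)
a=np.radians(w); R=np.array([[np.cos(a),-np.sin(a),0],[np.sin(a),np.cos(a),0],[0,0,1]])
for pts,col in(([(-47,-27.5,6),(22,-27.5,6),(22,27.5,6),(-47,27.5,6)],(0,0,255)),([(-47,-32.5,11),(22,-32.5,11),(22,32.5,11),(-47,32.5,11)],(0,200,0)),([(22,-38,41),(47,-38,41),(47,38,41),(22,38,41)],(255,0,0))):
    q=proj(c,np.array(pts)@R.T+[x,y,0]); q=np.c_[q[:,1]-c0+.5,q[:,0]-r0+.5]*S
    cv2.polylines(f,[np.round(q).astype(np.int32)],True,col,1)
cv2.imwrite('pics/'+out+'.png',f)
E
python3 ov.py w2 o1 559 40 11.5 120 240 250 380 6
```

```text
(no output)
```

View pics/o1.png

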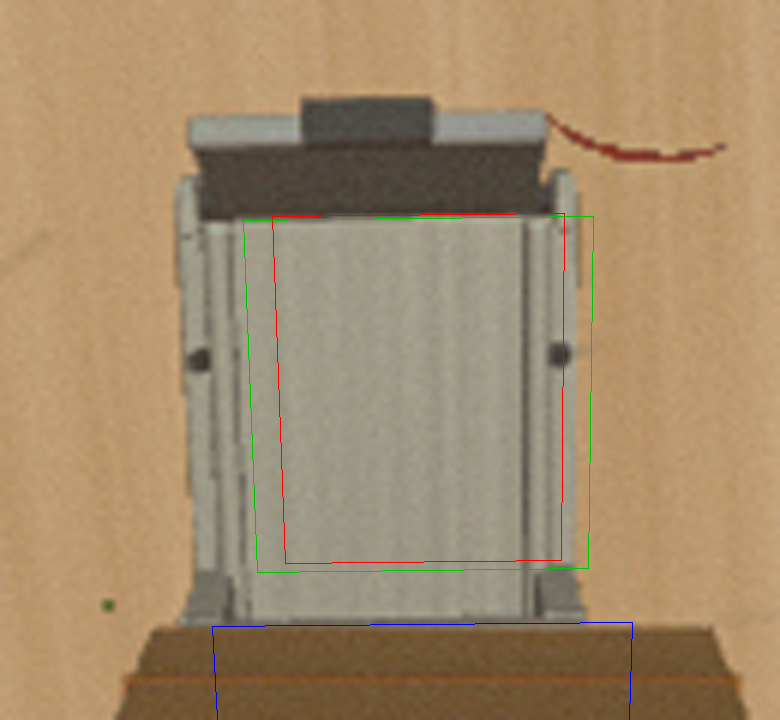

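```bash
sed -i "s/^c=cam('wrist').*/c=cam('wrist'); save(c,img); s=sensors.observe(); print(s['time'],s['position'],s['wrist_force']); f=c['frame'][int(r0):int(r1),int(c0):int(c1),::-1]/" ov.py; python3 bed.py w3; python3 ov.py w3 o2 560 34 11.5 120 240 250 380 6
```

```text
7.4 [536.4  37.5 207.8] 48.5887288175642 [-0.1 -0.6 -1. ]
bar_top 0.92 [236.7, 323.6] [594.9  51.6  41. ]
spacer_home 0.83 [219.2, 325.2] [586.9  52.2   6. ]
block_home 0.97 [186.2, 319.5] [548.2  37.9   6. ]
lockup_bed 0.87 [198.0, 321.5] [563.4  43.2   0. ]
gate_top 0.89 [144.1, 322.8] [495.9  31.6  46. ]
bed 0.66 [181.6, 318.9]
7.75 [536.41551485  38.58341066 207.65542162] [-0.47905096 -0.892649   -1.63274262]
```

View pics/o2.png

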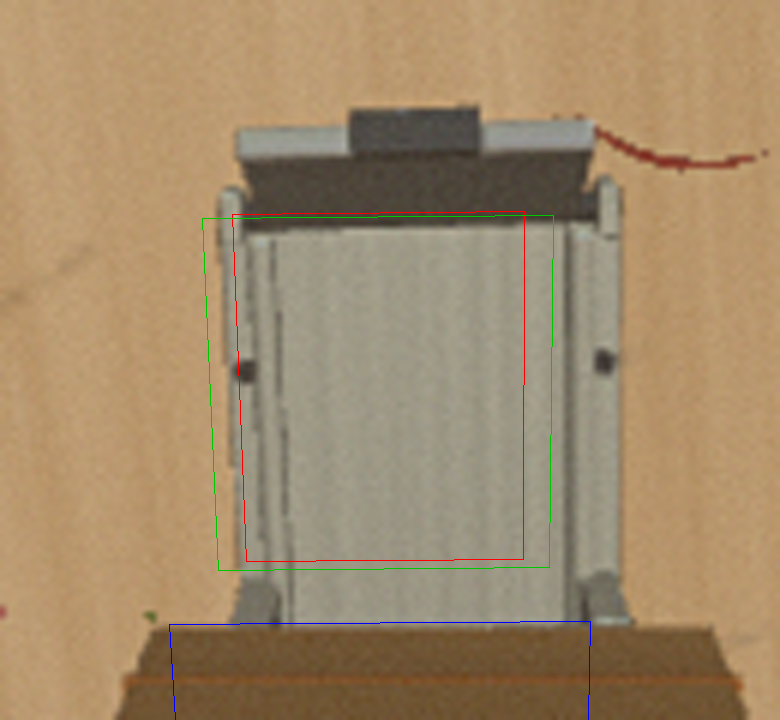

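>>> {"api": "arm_command", "payload": {
  "motion": "30 -10 -1 -1 1;40 -8.4 -.6 0 1;40 0 0 0 1;25 0 0 0 1;13 0 0 0 1;0 0 0 0 1;0 0 0 0 1;0 0 0 0 1"
}}

```text
time: 8.55
position: [556.0, 40.9, 61.3]
tcp_rot: [[0.003, -0.978, -0.208], [0.001, -0.208, 0.978], [-1.0, -0.003, 0.0]]
wrist_force: [0.1, -0.1, -0.7]
opening: 48.6
```

```bash
python3 bed.py w4; python3 ov.py w4 o3 562.5 42 12.5 20 290 220 440 2.7
```

```text
8.6 [555.9  40.9  61.2] 48.571891203146905 [ 0.1 -0.2  0.1]
bar_top 0.63 [300.9, 323.1] [595.2  51.   41. ]
block_home 0.91 [209.7, 320.5] [548.6  39.4   6. ]
lockup_bed 0.77 [223.9, 321.1] [560.9  42.4   0. ]
gate_top 0.71 [137.3, 322.8] [497.6  29.9  46. ]
bed 0.59 [189.3, 320.1]
8.95 [554.86992952  40.81972522  59.96832707] [-0.38091584  0.25045339 -1.24367743]
```

View pics/o3.png

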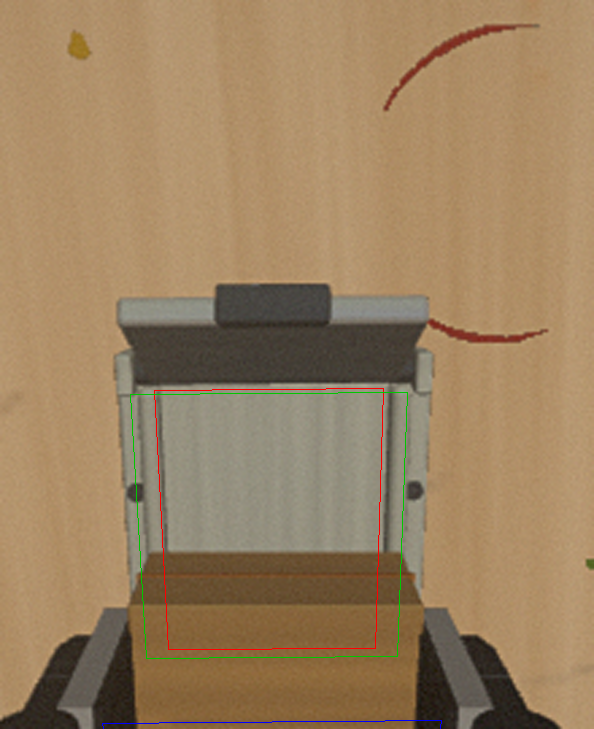

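>>> {"api": "arm_command", "payload": {
  "motion": "15 0 0 0 1;12 0 0 0 1;8 0 0 0 1;5 0 0 0 1;3 0 0 0 1;1.5 0 0 0 1;0 0 0 0 1;0 0 0 0 1"
}}

```text
time: 9.75
position: [555.0, 40.8, 15.5]
tcp_rot: [[0.001, -0.978, -0.208], [0.0, -0.208, 0.978], [-1.0, -0.001, 0.0]]
wrist_force: [0.2, 0.3, -0.8]
opening: 48.6
```

>>> {"api": "arm_command", "payload": {
  "motion": "0 -3 0 0 1;0 -4 0 0 1;0 -3 0 0 1;.7 0 0 0 1;.6 0 0 0 -1;0 0 0 0 -1;0 0 0 0 -1;0 0 0 0 -1;0 0 0 0 -1;0 0 0 0 -1"
}}

```text
time: 10.75
position: [564.5, 42.8, 13.9]
tcp_rot: [[-0.0, -0.978, -0.208], [0.0, -0.208, 0.978], [-1.0, -0.0, 0.0]]
wrist_force: [-0.1, 0.2, 0.0]
opening: 85.5
```

>>> {"api": "arm_command", "payload": {
  "motion": "-20 0 0 0 -1;-30 0 0 0 0.3;-10 8 0 0 0.3;0 15 0 0 0.3;0 13 0 0 0.3;0 0 0 0 0.3;0 0 0 0 0.3;0 0 0 0 0.3"
}}

```text
time: 11.55
position: [530.0, 35.6, 73.8]
tcp_rot: [[0.001, -0.978, -0.208], [0.0, -0.208, 0.978], [-1.0, -0.001, -0.0]]
wrist_force: [0.4, 0.1, -0.2]
opening: 29.9
```

```bash
python3 bed.py w5; python3 ov.py w5 o4 562.5 43 13 80 400 200 440 1.8; python3 look.py w5b spacer 564 43 6
```

```text
11.6 [529.9  35.6  73.8] 30.113346849131485 [ 0.2 -0.   0.2]
spacer_home 0.64 [292.2, 324.3] [593.3  52.1   6. ]
spacer_home 0.62 [83.0, 618.4] [402.1 205.6   6. ]
block_home 0.74 [237.1, 319.9] [547.8  38.9   6. ]
lockup_bed 0.88 [249.8, 320.8] [560.6  42.3   0. ]
gate_top 0.91 [179.1, 323.3] [495.4  30.   46. ]
bed 0.46 [270.6, 323.2]
11.95 [529.4278553   35.3583948   73.79870829] [ 0.05145839 -0.59538568  0.27511195]
11.95 [529.4  35.4  73.8] 29.832978665233146 [-0.2  1.  -0. ]
cam [458.5  21.1 216.3]
spacer 0.9 [270.0, 322.3] [562.7  43.8] 3159
spacer 0.89 [17.6, 367.0] [405.   35.4] 1939
spacer 0.34 [90.4, 610.5] [411.7 185.3] 6766
fit [565.9  43.5  11.9] 0.28774928774928776
```

View pics/o4.png

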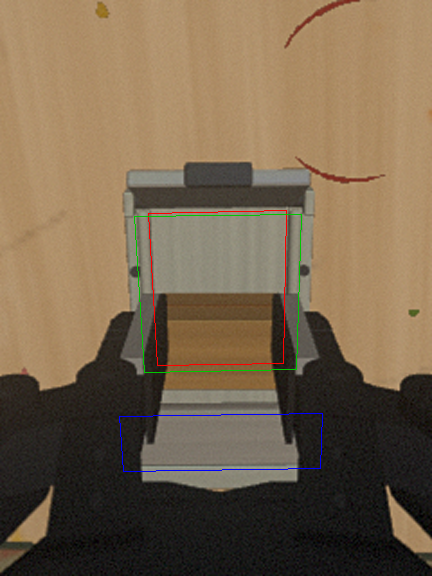

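>>> {"api": "arm_command", "payload": {
  "motion": "25 0 0 0 0.5;20 0 0 0 0.5;10 0 0 0 0.5;4 0 0 0 0.5;0 0 0 0 0.5;0 -5 0 0 0.5;0 -5 0 0 0.5;0 -5 0 0 0.5;0 -5 0 0 0.5;0 0 0 0 0.5"
}}

```text
time: 13.1
position: [550.0, 39.8, 15.1]
tcp_rot: [[0.001, -0.978, -0.208], [0.0, -0.208, 0.978], [-1.0, -0.001, -0.0]]
wrist_force: [0.3, 0.3, -0.6]
opening: 21.4
```

>>> {"api": "arm_command", "payload": {
  "motion": "0 -4 0 0 0.5;0 -4 0 0 0.5;0 -3 0 0 0.5;0 -2 0 0 0.5;0 -2 0 0 0.5;0 -1 0 0 0.5;0 0 0 0 0.5"
}}

```text
time: 13.8
position: [564.7, 42.9, 14.9]
tcp_rot: [[0.0, -0.978, -0.208], [0.0, -0.208, 0.978], [-1.0, -0.0, -0.0]]
wrist_force: [-0.4, -0.8, 0.4]
opening: 21.5
```

>>> {"api": "arm_command", "payload": {
  "motion": "0 -1 0 0 0.5;0 -1 0 0 0.5;0 -1 0 0 0.5;0 -1 0 0 0.5;0 0 0 0 0.5"
}}

```text
time: 14.3
position: [566.0, 43.1, 14.5]
tcp_rot: [[-0.005, -0.978, -0.207], [-0.0, -0.207, 0.978], [-1.0, 0.005, 0.001]]
wrist_force: [-7.9, -2.1, 5.8]
opening: 21.5
```

>>> {"api": "arm_command", "payload": {
  "motion": "0 -1 0 0 0.5;0 -1 0 0 0.5;0 0 0 0 0.5"
}}

```text
time: 14.6
position: [566.0, 43.2, 14.2]
tcp_rot: [[-0.009, -0.978, -0.207], [-0.001, -0.207, 0.978], [-1.0, 0.009, 0.001]]
wrist_force: [-12.3, -2.6, 9.9]
opening: 21.4
```

>>> {"api": "arm_command", "payload": {
  "motion": "0 8 0 0 0.5;-25 10 0 0 0.5;-35 15 0 0 0.5;0 8 0 0 0.5;0 0 0 0 1;0 0 0 0 1;0 0 0 0 1"
}}

```text
time: 15.3
position: [530.4, 35.8, 74.1]
tcp_rot: [[-0.001, -0.978, -0.208], [-0.0, -0.208, 0.978], [-1.0, 0.001, -0.0]]
wrist_force: [-0.3, 0.2, -0.4]
opening: -0.1
```

```bash
python3 ov.py w6 o5 562.5 43 13 130 400 230 420 2.2
```

```text
15.35 [530.34185018  35.73303478  74.05248399] [ 0.82979578  0.11642347 -0.79269468]
```

View pics/o5.png

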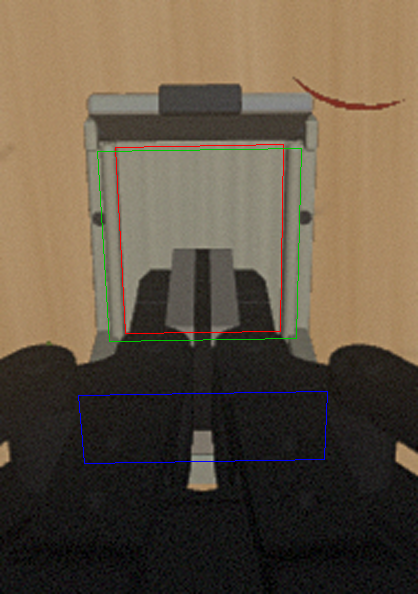

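>>> {"api": "arm_command", "payload": {
  "motion": "-40 0 0 0 -1;-45 -5 0 0 -1;-35 -30 0 0 -1;-10 -30 0 0 -1;0 -20 0 0 -1;0 0 0 0 -1;0 0 0 0 -1"
}}

```text
time: 16.05
position: [613.0, 53.0, 203.5]
tcp_rot: [[-0.002, -0.978, -0.208], [-0.001, -0.208, 0.978], [-1.0, 0.002, -0.0]]
wrist_force: [-0.4, -0.3, -1.0]
opening: 85.3
```

```bash
cat > chk.py <<'E'
from h import *
np.set_printoptions(precision=1,suppress=True)
import sys
B=np.array([562.5,43]); a=np.radians(13); R=np.array([[np.cos(a),-np.sin(a)],[np.sin(a),np.cos(a)]])
c=cam('wrist'); save(c,sys.argv[1]); 
for q in('spacer','lockup_bed'):
  for r in finder.regions_of('wrist',q)[:4]:
    m=r['pixels']; ij=np.argwhere(m)
    for z in (6,32): 
        P=np.array([(atz(c,p,z)[:2]-B)@R for p in ij[::7]]); print(q,round(r['score'],2),m.sum(),'z',z,'bed x',np.percentile(P[:,0],[1,5,50,95,99]),'y',np.percentile(P[:,1],[1,50,99]))
for q,z in(('bar_top',41),('spacer_home',6),('block_home',6),('gate_top',46),('spacer',6)):
    for r in finder.tip_of('wrist',q)[:2]: print(q,round(r['score'],2),(atz(c,r['pixel'],z)[:2]-B)@R)
E
python3 chk.py w7; python3 ov.py w8 o6 562.5 43 13 80 340 200 440 3
```

```text
spacer 0.98 2867 z 6 bed x [-116.  -112.5  -85.8  -62.4  -58.9] y [-324.3 -299.  -269.2]
spacer 0.98 2867 z 32 bed x [-108.7 -105.5  -80.8  -59.2  -56. ] y [-299.5 -276.1 -248.6]
spacer 0.69 2558 z 6 bed x [  1.    4.9  52.3 109.8 119.2] y [-169.8 -151.1 -129.3]
spacer 0.69 2558 z 32 bed x [ -0.6   3.   46.7  99.9 108.5] y [-156.8 -139.5 -119.4]
spacer 0.68 398 z 6 bed x [15.3 15.8 19.7 23.8 24.2] y [-25.8   1.3  25.7]
spacer 0.68 398 z 32 bed x [12.6 13.  16.6 20.4 20.7] y [-23.8   1.2  23.7]
lockup_bed 0.77 9128 z 6 bed x [-76.2 -70.9 -12.2  57.7  63.6] y [-38.9   0.7  38.4]
lockup_bed 0.77 9128 z 32 bed x [-71.9 -67.  -12.8  51.7  57.2] y [-35.9   0.7  35.5]
lockup_bed 0.3 2552 z 6 bed x [  0.5   4.7  51.5 108.7 118.4] y [-169.8 -150.7 -128.1]
lockup_bed 0.3 2552 z 32 bed x [ -1.1   2.8  46.   98.8 107.8] y [-156.7 -139.2 -118.3]
bar_top 0.95 [32.8 -0.8]
bar_top 0.33 [-107.3  177. ]
spacer_home 0.83 [27.4  1.4]
spacer_home 0.61 [  8.5 231.4]
block_home 0.81 [-17.4  -1.5]
gate_top 0.65 [-64.7   5.9]
spacer 0.72 [33.1 -1.9]
spacer 0.61 [ -86.3 -291.2]
16.5 [613.31566858  53.17277569 205.05226836] [-0.03945557  0.35843833  0.35658305]
```

View pics/o6.png

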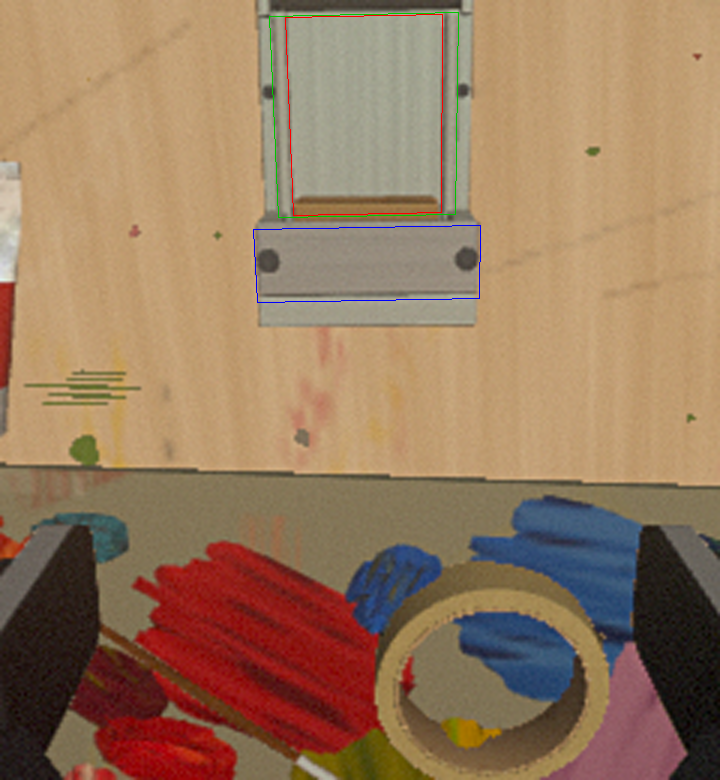

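>>> {"api": "arm_command", "payload": {
  "motion": "-5 8 40 0 -1;-5 8 40 0 -1;-5 8 40 0 -1;-5 8 40 0 -1;-5 8 40 0 -1;0 6 37 0 -1;0 0 0 0 -1;0 0 0 0 -1;0 0 0 0 -1"
}}

```text
time: 17.4
position: [519.8, 274.3, 229.9]
tcp_rot: [[0.0, -0.979, -0.206], [-0.001, -0.206, 0.979], [-1.0, -0.0, -0.001]]
wrist_force: [0.7, -0.0, -0.5]
opening: 85.1
```

```bash
python3 look.py w9 print_block 518 275 0
```

```text
17.4 [519.8 274.3 229.9] 85.12735884331798 [-0.2  1.  -0. ]
cam [448.8 260.2 372.5]
print_block 0.85 [174.0, 325.4] [517.6 279.1] 2574
fit [520.6 275.1 155.9] 0.04598772572100209
```

>>> {"api": "arm_command", "payload": {
  "motion": "20 -1 .6 8 -1;35 0 0 8 -1;35 0 0 8 -1;35 0 0 8 -1;30 0 0 4 -1;25 0 0 0 -1;20 0 0 0 -1;15 0 0 0 -1;7 0 0 0 -1;0 0 0 0 -1"
}}

```text
time: 18.55
position: [520.1, 275.7, 7.3]
tcp_rot: [[-0.001, -0.913, 0.408], [-0.001, 0.408, 0.913], [-1.0, 0.0, -0.001]]
wrist_force: [-0.9, 0.1, -0.5]
opening: 85.4
```

>>> {"api": "arm_command", "payload": {
  "motion": "0 0 0 0 1;0 0 0 0 1;0 0 0 0 1;0 0 0 0 1;0 0 0 0 1;0 0 0 0 1;0 0 0 0 1;0 0 0 0 1"
}}

```text
time: 19.35
position: [520.9, 276.7, 9.1]
tcp_rot: [[0.002, -0.913, 0.407], [0.001, 0.407, 0.913], [-1.0, -0.001, 0.002]]
wrist_force: [-0.4, -0.7, 5.9]
opening: 49.3
```

>>> {"api": "arm_command", "payload": {
  "motion": "-20 0 0 0 1;-25 0 0 -8 1;-25 0 0 -8 1;-20 0 0 -8 1;-10 0 0 -8 1;0 0 0 -4.5 1;0 4 -35 0 1;0 4 -40 0 1;0 4 -40 0 1;0 4 -40 0 1"
}}

```text
time: 20.35
position: [538.0, 120.1, 108.3]
tcp_rot: [[0.001, -0.976, -0.217], [0.0, -0.217, 0.976], [-1.0, -0.001, 0.0]]
wrist_force: [1.1, -0.3, -0.8]
opening: 49.3
```

>>> {"api": "arm_command", "payload": {
  "motion": "0 4 -35 0 1;0 3.4 -30 0 1;0 2 -16.5 0 1;0 0 0 0 1;0 0 0 0 1;0 0 0 0 1;0 0 0 0 1"
}}

```text
time: 21.05
position: [546.3, 41.4, 107.9]
tcp_rot: [[-0.0, -0.976, -0.218], [0.001, -0.218, 0.976], [-1.0, -0.0, 0.001]]
wrist_force: [0.3, 0.9, -1.0]
opening: 49.3
```

```bash
python3 -c "
from h import *
goto(546.9,39.5,68,102.5)"; python3 look.py w10 print_block 547 40 101; python3 chk.py w11
```

```text
shift [39.9 -0.2 -2. ] then turn 0.1 j7 101.9931880399065
21.05 [546.3  41.4 107.9] 49.34933405377058 [-0.2  1.   0. ]
cam [475.6  26.3 250.4]
print_block 0.72 [150.1, 316.2] [491.6  27.6] 2221
print_block 0.64 [268.7, 323.5] [545.5  43. ] 17843
fit [546.2  41.7 192.4] 0.1009919856526369
spacer 0.85 941 z 6 bed x [-162.7 -162.5 -157.1 -150.7 -149.2] y [13.7 28.2 46.2]
spacer 0.85 941 z 32 bed x [-154.8 -154.6 -149.8 -144.1 -142.8] y [12.5 25.5 41.5]
lockup_bed 0.93 5521 z 6 bed x [-69.6 -66.5 -44.7 -22.1 -19.8] y [-35.9   1.   37.4]
lockup_bed 0.93 5521 z 32 bed x [-71.6 -68.8 -49.4 -29.2 -27.1] y [-31.8   1.2  33.7]
block_home 0.71 [-13.7   0.4]
gate_top 0.77 [-67.2   1.8]
```

>>> {"api": "arm_command", "payload": {
  "motion": "20 0 -1 0 1;15 0 -.9 0 1;5 0 0 0 1;0 0 0 0 1;0 0 0 0 1"
}}

```text
time: 22.1
position: [547.2, 38.0, 68.4]
tcp_rot: [[0.001, -0.976, -0.216], [0.0, -0.216, 0.976], [-1.0, -0.001, -0.0]]
wrist_force: [0.3, -0.2, -0.7]
opening: 49.7
```

```bash
python3 ov.py w12 o7 561.5 42.7 12.5 80 330 220 420 3; python3 look.py w13 print_block 547 40 61
```

```text
22.15 [547.37231935  38.08121466  68.58232016] [ 0.50018963 -0.11444684 -0.51474727]
22.15 [547.4  38.1  68.6] 49.525274625383744 [-0.2  1.  -0. ]
cam [476.4  23.1 211. ]
print_block 0.72 [267.5, 325.7] [546.   40.6] 17946
fit [547.8  38.4 192.4] 0.08196813340411861
```

View pics/o7.png

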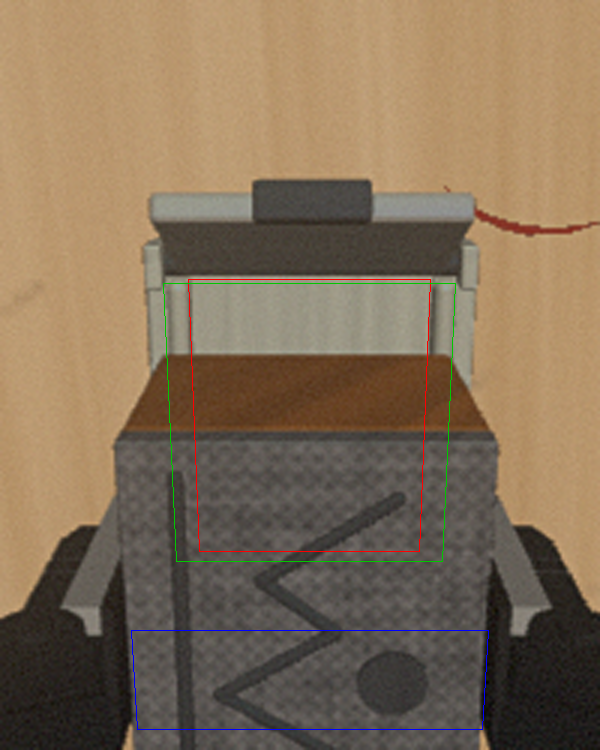

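>>> {"api": "arm_command", "payload": {
  "motion": "15 1 1.1 0 1;15 0 0 0 1;10 0 0 0 1;6 0 0 0 1;4 0 0 0 1;2 0 0 0 1;1 0 0 0 1;0 0 0 0 1;0 0 0 0 1"
}}

```text
time: 23.2
position: [545.9, 38.9, 15.2]
tcp_rot: [[0.001, -0.976, -0.216], [0.0, -0.216, 0.976], [-1.0, -0.001, -0.0]]
wrist_force: [0.0, -1.2, -0.0]
opening: 49.0
```

>>> {"api": "arm_command", "payload": {
  "motion": ".7 0 0 0 1;.6 0 0 0 1;0 0 0 0 1;0 0 0 0 1"
}}

```text
time: 23.6
position: [545.9, 38.9, 15.1]
tcp_rot: [[0.001, -0.976, -0.216], [0.001, -0.216, 0.976], [-1.0, -0.001, 0.001]]
wrist_force: [-4.6, -1.1, 14.0]
opening: 49.2
```

>>> {"api": "arm_command", "payload": {
  "motion": "-1 0 0 0 1;0 0 0 0 -1;0 0 0 0 -1;0 0 0 0 -1;0 0 0 0 -1;0 0 0 0 -1;-25 0 0 0 -1;-40 0 0 0 -1;-40 0 0 0 -1;-40 0 0 0 -1"
}}

```text
time: 24.6
position: [545.3, 38.7, 161.0]
tcp_rot: [[-0.0, -0.976, -0.216], [-0.0, -0.216, 0.976], [-1.0, 0.0, -0.0]]
wrist_force: [0.8, 0.3, -0.4]
opening: 85.5
```

>>> {"api": "arm_command", "payload": {
  "motion": "-20 -25 0 0 -1;0 -30 0 0 -1;0 0 0 0 -1;0 0 0 0 -1;0 0 0 0 -1"
}}

```text
time: 25.1
position: [598.2, 50.3, 178.8]
tcp_rot: [[-0.002, -0.976, -0.216], [-0.0, -0.216, 0.976], [-1.0, 0.002, -0.0]]
wrist_force: [-1.5, -0.6, -0.1]
opening: 85.6
```

```bash
python3 look.py w14 print_block 547 40 6; python3 chk.py w15|tail -7; python3 -c "
from h import *
np.set_printoptions(precision=1,suppress=True)
c=cam('wrist')
for z in(42,44,46):
  for r in finder.tip_of('wrist','gate_top')[:1]: print(z,r['score'],atz(c,r['pixel'],z))
goto(480,25,60,102.5)"
```

```text
25.1 [598.2  50.3 178.8] 85.62449600281258 [-0.2  1.  -0. ]
cam [527.6  35.5 321.5]
print_block 0.75 [132.8, 325.0] [545.9  42.9] 3867
fit [545.8  39.8 192.5] 0.048875096974398756
lockup_bed 0.96 6275 z 32 bed x [-72.4 -69.2   5.2  54.4  57.7] y [-36.3   1.2  36.6]
bar_top 0.8 [32.7  2.1]
bar_top 0.38 [-20.6   3.8]
block_home 0.59 [-117.3  197.9]
gate_top 0.68 [-65.4   4.2]
spacer 0.67 [ -86.1 -287.6]
spacer 0.65 [28.7 -1.3]
42 0.88 [497.2  32.1  42. ]
44 0.88 [497.5  32.2  44. ]
46 0.88 [497.7  32.2  46. ]
shift [119.6 122.1   0.6] then turn -0.0 j7 100.7809288982804
```

>>> {"api": "arm_command", "payload": {
  "motion": "0 40 0 0 1;0 45 0 0 1;0 40 0 0 1;0 13 0 0 1;20 0 0 0 1;40 0 0 0 1;40 0 0 0 1;30 0 0 0 1;15 0 0 0 1;4 0 0 0 1"
}}

```text
time: 26.85
position: [464.1, 20.9, 28.9]
tcp_rot: [[-0.003, -0.976, -0.216], [-0.001, -0.216, 0.976], [-1.0, 0.003, -0.0]]
wrist_force: [-0.4, -1.1, 0.3]
opening: 0.0
```

>>> {"api": "arm_command", "payload": {
  "motion": "0 -4 0 0 1;0 -4 0 0 1;0 -3 0 0 1;0 -3 0 0 1;0 -3 0 0 1;0 -3 0 0 1;0 -2 0 0 1;0 -2 0 0 1;0 -2 0 0 1;0 0 0 0 1"
}}

```text
time: 27.85
position: [490.4, 26.6, 30.6]
tcp_rot: [[0.0, -0.976, -0.216], [0.0, -0.216, 0.976], [-1.0, -0.0, -0.0]]
wrist_force: [-0.4, 0.7, 0.0]
opening: 0.0
```

>>> {"api": "arm_command", "payload": {
  "motion": "0 -2 0 0 1;0 -2 0 0 1;0 -1 0 0 1;0 -1 0 0 1;0 -1 0 0 1;0 0 0 0 1"
}}

```text
time: 28.45
position: [497.0, 28.1, 30.6]
tcp_rot: [[0.0, -0.976, -0.216], [0.0, -0.216, 0.976], [-1.0, -0.0, -0.0]]
wrist_force: [0.1, 0.7, -0.1]
opening: 0.3
```

>>> {"api": "arm_command", "payload": {
  "motion": "0 -1 0 0 1;0 -1 0 0 1;0 -1 0 0 1;0 0 0 0 1"
}}

```text
time: 28.85
position: [497.7, 28.3, 30.2]
tcp_rot: [[-0.004, -0.976, -0.216], [-0.0, -0.216, 0.976], [-1.0, 0.004, 0.001]]
wrist_force: [-5.8, -1.7, 5.0]
opening: 0.1
```

>>> {"api": "arm_command", "payload": {
  "motion": "0 -1 0 0 1;0 -1 0 0 1;0 -1 0 0 1;0 -1 0 0 1;0 0 0 0 1"
}}

```text
time: 29.35
position: [497.9, 28.4, 29.6]
tcp_rot: [[-0.011, -0.976, -0.215], [-0.001, -0.215, 0.977], [-1.0, 0.011, 0.001]]
wrist_force: [-16.3, -2.6, 11.9]
opening: 0.2
```

>>> {"api": "arm_command", "payload": {
  "motion": "0 4 0 0 1;0 15 0 0 1;-20 15 0 0 1;-45 0 0 0 1;-45 0 0 0 1;-40 -40 0 0 -1;0 -48 0 0 -1;0 -48 0 0 -1;0 -20 0 0 -1;0 0 0 0 -1"
}}

```text
time: 30.35
position: [620.9, 56.1, 175.4]
tcp_rot: [[0.002, -0.976, -0.217], [-0.0, -0.217, 0.976], [-1.0, -0.002, -0.001]]
wrist_force: [0.2, -0.1, 0.2]
opening: 72.4
```

>>> {"api": "arm_command", "payload": {
  "motion": "0 0 0 0 -1;0 0 0 0 -1"
}}

```text
time: 30.55
position: [617.3, 54.5, 175.8]
tcp_rot: [[-0.001, -0.976, -0.216], [-0.0, -0.216, 0.976], [-1.0, 0.001, 0.0]]
wrist_force: [0.3, -0.3, -0.6]
opening: 85.5
```

```bash
python3 look.py w16 print_block 547 40 6; python3 chk.py w17|tail -7; python3 -c "
from h import *
np.set_printoptions(precision=1,suppress=True)
for n in('wrist','top','scene'):
  c=cam(n)
  a=np.radians(12.5); u=np.array([np.cos(a),np.sin(a)])
  for r in finder.tip_of(n,'gate_top')[:2]: print(n,r['score'],atz(c,r['pixel'],48), (atz(c,r['pixel'],48)[:2]-[561.5,42.7])@u)
"; python3 ov.py w18 o8 561.5 42.7 12.5 20 270 200 440 3
```

```text
30.55 [617.3  54.5 175.8] 85.53664420442234 [-0.2  1.   0. ]
cam [546.6  39.6 318.4]
spacer 0.68 3111 z 32 bed x [153.6 158.4 200.8 243.  248.3] y [ 3.4 50.5 91.9]
lockup_bed 0.64 5504 z 6 bed x [-61.  -58.2  28.7  61.2  64.3] y [-40.3   0.3  40.3]
lockup_bed 0.64 5504 z 32 bed x [-57.3 -54.7  24.9  54.8  57.6] y [-36.9   0.3  37. ]
bar_top 0.91 [32.2  2.3]
bar_top 0.53 [184.   40.5]
gate_top 0.74 [-47.8   3.3]
spacer 0.88 [ -83.3 -291. ]
wrist 0.58 [585.4  49.7  48. ] 24.813554558647233
wrist 0.56 [516.9  34.9  48. ] -45.18876208534647
scene 0.57 [514.6  31.   48. ] -48.29017976063187
scene 0.27 [523.   58.3  48. ] -34.23824824180063
31.45 [618.23089054  54.95947379 175.90941023] [-0.0365639   0.13061985 -0.08967365]Traceback (most recent call last):
  File "look.py", line 10, in <module>
    r=min(finder.regions_of('wrist',q),key=lambda r:np.hypot(*(atz(c,r['pixel'],z0+20)[:2]-[gx,gy])))
ValueError: min() iterable argument is empty
```

View pics/o8.png

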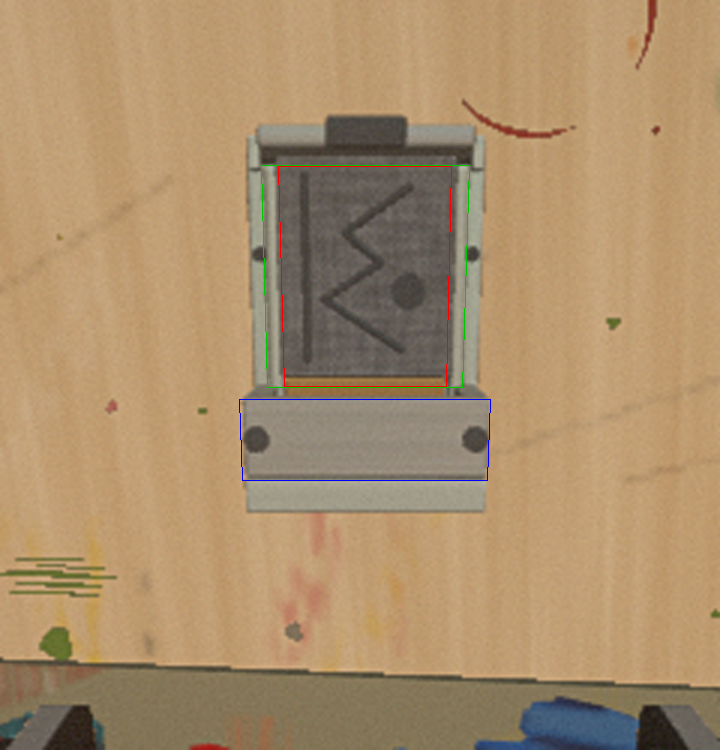

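```bash
python3 -c "
from cell import *
print(sensors.observe()['time']); print(ticket.sign_off())"
```

```text
31.45
the job is handed in; nothing more can be done
None
```

The lock-up is finished and handed in at 31.5 s of the 67 s allowed. I set the pale spacer in the bed and pushed it under the bar. I then set the block in front of it, face up, and pushed the gate upright.

- **Spacer:** It stopped against about 12 N. A close look put its rear face at bed x of about 16 to 17 mm, against a nominal 17, and square to the bed.
- **Block:** It lies flat in the channel with its carved face up. Its centre is at bed x of about -15.7 mm, leaving small gaps to both the spacer and the gate.
- **Gate:** It stopped firmly at about 16 N, well above the 1 to 5 N needed to move it. The last image puts its top edge within about 1 mm of where it should be when upright. The finder placed the gate top at bed x of -45 to -48 mm, against a nominal -47.
- **Disagreements:** My first bed estimates were off by up to 8 mm because the arm was still settling, and I corrected them from later images. In the last round the finder missed the block in the wrist image and gave one false gate point on the bar. It found no gate point in the top view. I judged the block from the picture itself.
- **Other things:** I kept the arm clear of the bystanders and look-alikes. I did not measure their positions again at the end. At hand-in the gripper was open, above the bed and touching nothing.

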